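# Knock the flat beater out of its stand and seat it in the bench drive

### The arm

A 7-joint arm with a two-finger parallel gripper is mounted at the origin on the work surface. World frame = base frame: x ahead of the robot, y to its left, z up, the work surface at z = 0. Lengths are in mm, angles in rad, forces in N, time in s.
With the tool pointing down it reaches from about 425 to 875 mm from the base axis. Payload 8.4 kg.
Tool frame: the origin (TCP) lies midway between the tips of the shut fingers; the grasp point (between the pads) lies 19 mm behind it (arm.hold_point_z is the distance from the TCP to the grasp point, in mm); z points along the fingers, y is the direction in which the jaws open and shut (so a half turn about z gives the same grasp; the last joint's range is limited). The gripper opens to 85 mm and grips with 20 to 120 N. Pads are 22 mm wide; open, the fingers measure 114 mm over their backs; the gripper's body (76 mm by 85 mm) begins 54 mm behind the grasp point. The pads swing forward as they close: fully open they stand 13 mm farther back than shut.
Start: joints at [1.225, 0.333, 0.04, 1.465, -0.013, 1.343, -0.059], TCP at [158.775, -630.281, 231.308] pointing down, gripper open.
Joint ranges: [-2.58, 2.58], [-0.38, 2.09], [-1.3, 1.39], [0.25, 2.4], [-1.5, 4.64], [0.08, 2.09], [-2.65, 2.65]. Speed limits (rad/s): [2.22, 2.22, 2.79, 2.79, 3.14, 3.14, 3.14].

### API

Orientations are given as a unit quaternion [x, y, z, w].
In Python, from bench import arm gives the robot as it stands.
- The arm moves only by the shell command python3 -m handwheel 'ROWS' [FORCE]. ROWS is JSON, a list of rows, each a list of 7 numbers: the shift along the world's x, y, z in cm, then the turn, a rotation vector about the world's x, y, z in degrees, then the opening, from 0 (shut) to 1 (fully open). In form: [[dx, dy, dz, wx, wy, wz, hand], ...]. A call has exactly 5 rows; each row shifts and turns the commanded pose from where the row before left it; what a row does not reach is not made up. A row lasts 1/8 s, in which the tool goes at most 62.5 mm and 10.7 degrees, less where a joint would pass 70% of its speed; a pose out of reach is approached as far as the arm can. A call is refused whole if a number of a shift passes 6.25 or a number of a turn 10.7, either way. A call with a gripper value outside its range is refused whole. The fingers move at their own pace and stop on an object; FORCE is the grip in N (left out, the last holds). Time passes only in rows, so rows that do not move let the fingers close, or fill a call up. It gives the time, the measured TCP pose, the force and the opening at its end, in the units of the state.
- arm.read_state(): the state, without advancing time (a new reading comes with each control period).
- arm.capture(name): name is "side" or "top" or "wrist"; returns the picture (400x640x3 uint8, red, green, blue); there is no depth.
- arm.calibration(name): a dict with "K" (3x3 intrinsics, pixels), "dist" ([k1, k2, p1, p2, k3] as OpenCV has them; the pictures are not rectified), "cam_to_world" (4x4, takes a point from camera to world coordinates). Camera axes: x right, y up, looking along -z (the intrinsics and any distortion apply to the point x, -y, -z); pixel columns grow to the right and rows downward; lengths in mm; the calibration is good to about 2 mm. A picture is of the moment at which its call begins: read the wrist's pose just before it. calibration takes no time and is no camera call; for the wrist camera it gives the pose at the moment of the call.
- arm.close_job(): hands the job in, once; it reports no verdict.
The state is a dict: "t": time; "joint_pos": joint angles; "qd": joint speeds; "joint_efforts": joint torques, N m; "position": TCP position; "eef_rot": TCP orientation; "ft_force": force on the tool from outside, world axes, zero at the start; "moment": the same for the moment, N m; "opening": finger opening in mm.
Only numpy, scipy, OpenCV 4.12 (cv2) and the standard library are available. Lean on these libraries where they do the work, as an engineer would, in place of code of your own. Each camera call takes 0.05 s, during which the arm holds its last target.

### The job

The flat beater is sitting with its tapered shank in the release stand: free it by pushing the stand's captive knock-out wedge all the way in, so that the wedge lifts the beater, rather than by pulling. Then fit the beater upright in the bench drive's spindle, its key bar in the keyway, and seat it with a firm twisting push, clockwise seen from above, until the collar is fully down on the spindle face and the spindle has turned to its stop. Let go of it there, and leave the other things on the counter where they are.

Things in the scene. Friction and masses are not known exactly. Their poses are not given: they have to be found in the camera images.
- beater_centre (a point): Loose upright flat beater, 0.42 kg, 136 mm tall, shank down; this point: on its axis, half-way up. z up the axis, x in the blade's plane; a half turn about z changes nothing. Blade: upright aluminium frame 76 mm wide (x), 10 mm thick (y), 3 to 68 mm above this point, with a top bar 18 mm tall over a middle rib 22 mm wide; grip it across y near the top.
- beater_collar (a point): Centre of the underside of the beater's round steel collar (62 mm across, 8 mm thick), 16 mm below beater_centre, same axes. Under it a key bar runs along x across the shank: 62 mm long, 10 mm wide, 12 mm tall. The tapered shank is 34 mm across at the collar and 23 mm at its end, 52 mm below.
- stand_top (a point): Release stand, fixed: steel base 225 x 110 mm, 20 mm high, and a round body 72 mm across. This point: centre of the body's top, on its bore's axis, 79 mm above the counter. x is the way the wedge is driven, z up. The beater's key bar rests on this top, so at first its collar is 12 mm above this point, at any yaw; with the wedge fully in it stands 14 mm higher, loosely, on the wedge's flat land.
- knockout (a joint): Travel of the captive knock-out wedge in its guide, 0 m drawn out to 0.07 m fully in, along the stand's +x through the slot under the shank. The lift is complete from 0.064 m on. Pushing takes about 5 to 15 N; no spring, it stays where it is left.
- wedge_butt (a point): Centre of the outer face of the wedge's butt: an upright steel plate 50 mm wide, 12 mm thick, from 22 to 85 mm above the counter, at the wedge's outer end on the stand's -x side (the side nearer the robot). Push it along +x of this point. It moves with the wedge; fully in it is 97 mm from the bore's axis.
- spindle_face (a point): Centre of the upper face of the drive's spindle nose (66 mm square), 105 mm above the counter, on the axis of its upright tapered bore, 35 mm across at the mouth. z up; x lies along the keyway, a groove 13.5 mm wide and 14 mm deep right across the nose, and turns with the spindle. Seated home, the beater's collar lies on this face.
- plunger (a joint): Stiff plunger at the bottom of the spindle's bore: 0 m up, 0.007 m down. With the key bar in the keyway the beater first stops on it, its collar 7 mm above the spindle face; pushing down with about 8 to 12 N drives it down until the collar meets the face. It does not spring back.
- spindle (a joint): Turn of the spindle, growing clockwise seen from above, 1.0 rad at the stop; it turns stiffly (about 0.15 N m) and stays where it is left.
- drive: Bench drive, fixed: steel base 134 mm wide and 40 mm high carrying the spindle nose, and on its far (+x) side a grey motor hump 125 mm high, 95 to 195 mm from the spindle's axis. Origin on the counter under the spindle's axis.
- bowl: Bystander: small round steel bowl, rim 72 mm across, 40 mm tall; origin at the centre of its underside.
- jar: Bystander: clear lidded jar, 64 mm across, 90 mm tall; origin at the centre of its underside.
- sauce: Bystander: amber glass bottle, 64 mm across, 190 mm tall; origin at the centre of its underside.
- mug: Bystander: white mug, 80 mm across, 90 mm tall; origin at the centre of its underside.
- tin_center (a point): Bystander: plain round tin, 80 mm across, 60 mm tall; origin at its middle.
Not all that is in view belongs to the job. What is shaped like the part that bears beater_centre but pink or yellow is not meant.

How it is judged:
By the outcome, as a careful person would: the job done as asked, in the order asked, and still so for the second after the job is handed in, with the robot touching nothing.
It also fails if it takes over 61 s, if anything falls off the work surface, if the arm or the gripper's body presses on something with over 40 N, if the wrist force passes 120 N, or if a joint passes its speed limit or range.

## Working session

There is one attempt and no reset: what is moved stays moved. The work goes in short steps, Python scripts to look and compute and a shell command to move; the robot and the scene stay as the last step left them, time stands still between calls to the robot, and variables do not carry over. Pictures are saved under pics/ and viewed, and the job is handed in when it is done.

```bash
ls; mkdir -p pics; python3 - <<'E'
from bench import arm
import cv2,numpy as np
s=arm.read_state();print({k:np.round(v,3).tolist() for k,v in s.items()})
print(arm.hold_point_z)
for n in("side","top","wrist"):
    c=arm.calibration(n);print(n,np.round(c["K"],1).tolist(),c["dist"],np.round(c["cam_to_world"],3).tolist())
    im=arm.capture(n);cv2.imwrite(f"pics/{n}0.png",im[:,:,::-1])
E
```

```text
pics
{'t': 0.0, 'joint_pos': [1.225, 0.334, 0.04, 1.466, -0.013, 1.343, -0.058], 'qd': [-0.0, -0.001, 0.002, 0.001, 0.0, -0.0, 0.0], 'joint_efforts': [0.0, -65.855, 1.366, -40.556, 0.017, 0.013, 0.0], 'position': [158.623, -629.857, 230.399], 'eef_rot': [0.992, 0.123, -0.0, -0.001], 'ft_force': [-0.285, -0.197, -0.175], 'moment': [-0.038, -0.03, -0.02], 'opening': 85.137}
18.700000000000003
side [[400.8, 0.0, 320.4], [0.0, 400.8, 203.0], [0.0, 0.0, 1.0]] [-0.03955428  0.          0.          0.          0.        ] [[-0.946, 0.199, -0.255, 309.659], [-0.322, -0.53, 0.784, 889.013], [0.021, 0.824, 0.566, 749.929], [0.0, 0.0, 0.0, 1.0]]
top [[504.8, 0.0, 321.2], [0.0, 504.8, 199.8], [0.0, 0.0, 1.0]] [-0.03620017  0.          0.          0.          0.        ] [[-0.024, 0.993, -0.113, 397.072], [-1.0, -0.023, 0.016, 3.98], [0.013, 0.113, 0.993, 1731.322], [0.0, 0.0, 0.0, 1.0]]
wrist [[285.7, 0.0, 318.5], [0.0, 285.7, 199.6], [0.0, 0.0, 1.0]] [-0.00938515  0.          0.          0.          0.        ] [[0.246, 0.922, 0.298, 235.089], [-0.969, 0.235, 0.073, -610.304], [-0.002, -0.307, 0.952, 372.038], [0.0, 0.0, 0.0, 1.0]]
```

View pics/side0.png

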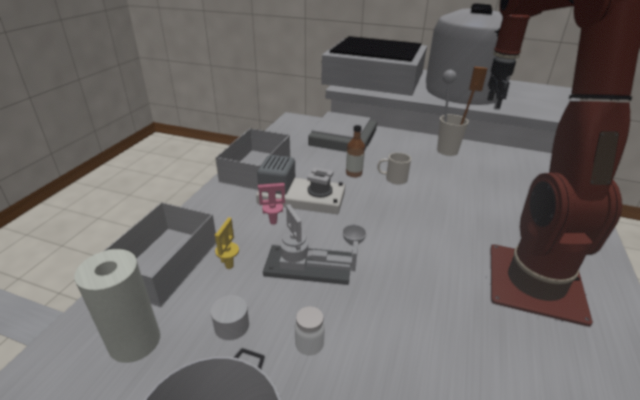

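View pics/top0.png

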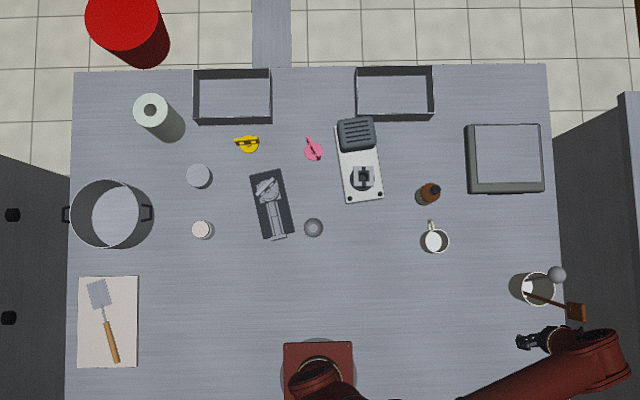

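View pics/wrist0.png

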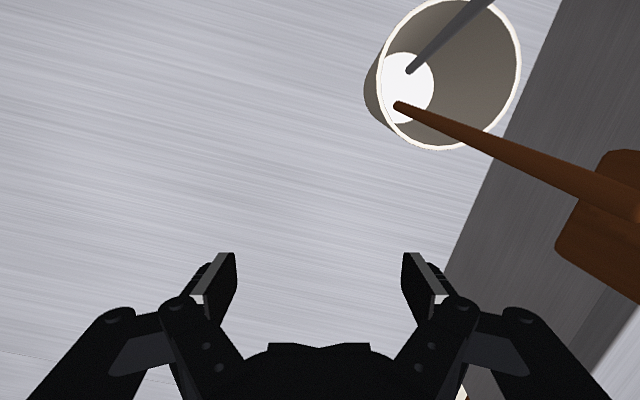

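In the top view the beater candidates are grey (267,188) in the dark stand, pink (313,149) and yellow (247,144). Grey in the stand fits the description. I'll check it in a close crop.

```bash
cat > h.py <<'E'
from bench import arm
import cv2,numpy as np
def ray(n,u,v,c=None):
    c=c or arm.calibration(n);K=np.array(c["K"]);T=np.array(c["cam_to_world"])
    p=cv2.undistortPoints(np.array([[[u,v]]],float),K,np.array(c["dist"]))[0,0]
    d=T[:3,:3]@np.array([p[0],-p[1],-1]);return T[:3,3],d/np.linalg.norm(d)
def onz(n,u,v,z,c=None):
    o,d=ray(n,u,v,c);return o+d*(z-o[2])/d[2]
def proj(n,P,c=None):
    c=c or arm.calibration(n);T=np.array(c["cam_to_world"])
    q=(np.asarray(P,float).reshape(-1,3)-T[:3,3])@T[:3,:3];q=q*[1,-1,-1]
    return cv2.projectPoints(q,np.zeros(3),np.zeros(3),np.array(c["K"]),np.array(c["dist"]))[0][:,0]
def two(n1,p1,n2,p2):
    a,d=ray(n1,*p1);b,e=ray(n2,*p2)
    s=np.linalg.lstsq(np.c_[d,-e],b-a,rcond=None)[0];P,Q=a+s[0]*d,b+s[1]*e
    return (P+Q)/2,np.linalg.norm(P-Q)
def crop(im,x0,y0,x1,y1,k,f):
    cv2.imwrite(f,cv2.resize(im[y0:y1,x0:x1],None,fx=k,fy=k,interpolation=cv2.INTER_CUBIC))
E
python3 - <<'E'
import cv2
from h import crop
crop(cv2.imread("pics/top0.png"),230,100,410,250,4,"pics/c1.png")
crop(cv2.imread("pics/side0.png"),210,150,410,290,4,"pics/c2.png")
E
```

```text
(no output)
```

View pics/c1.png

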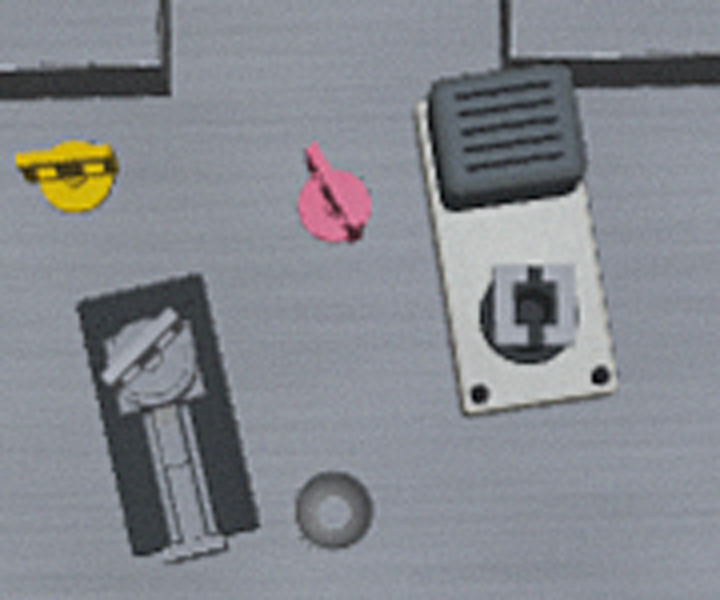

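View pics/c2.png

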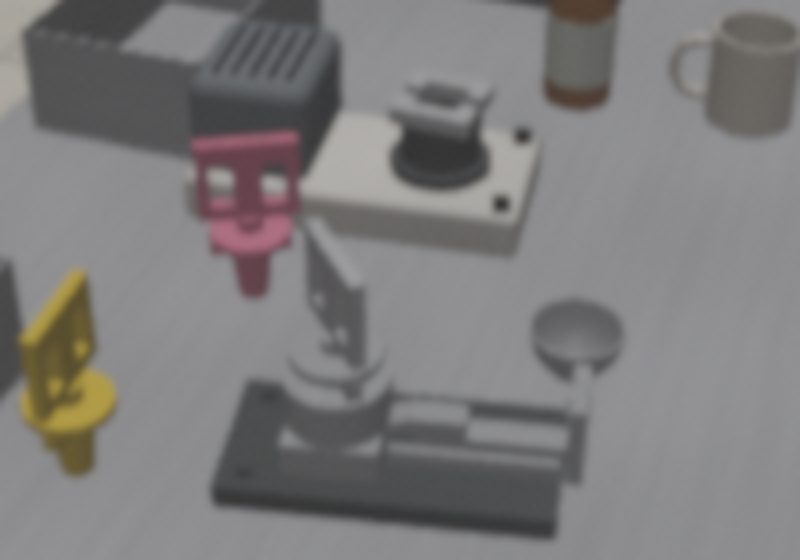

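```bash
python3 - <<'E'
from h import *
f=lambda u,v:(230+(u+.5)/4-.5,100+(v+.5)/4-.5)
g=lambda u,v:(210+(u+.5)/4-.5,150+(v+.5)/4-.5)
P=lambda n,u,v,z:print(n,np.round(onz("top",*f(u,v),z),1))
print("stand base z20")
C=[onz("top",*f(*p),20)[:2] for p in[(80,302),(203,275),(258,524),(135,555)]]
print(np.round(C,1));
d=(C[0]+C[1]-C[2]-C[3])/2;print(np.linalg.norm(d),np.degrees(np.arctan2(d[1],d[0])),np.mean(C,0))
P("butt L",164,560,85);P("butt R",228,545,85)
bx=79+12+16+68
P("blade a",107,383,bx);P("blade b",180,315,bx)
P("nose ctr",535,306,105)
for p in[(494,266),(574,264),(578,343),(498,347)]:P("nose c",*p,105)
P("key n",535,268,105);P("key s",538,347,105)
print("drive base z40")
for p in[(418,103),(465,415),(617,390)]:P("b",*p,40)
P("yellow",68,180,60);P("pink",335,205,60);P("bowl",335,510,40)
# two-view check
for a,b in[((180,315),(313,225)),((107,383),(360,285))]:
    print(two("top",f(*a),"side",g(*b)))
E
```

```text
stand base z20
[[682.7 219.6]
 [703.8 113.9]
 [489.   70.6]
 [465.2 174.9]]
220.51420838002423 11.500474389542585 [585.17142769 144.74676281]
butt L [458.  144.9  85. ]
butt R [469.   92.8  85. ]
blade a [592.7 179.6 175. ]
blade b [644.8 122.3 175. ]
nose ctr [ 656.9 -161.9  105. ]
nose c [ 690.8 -129.4  105. ]
nose c [ 691. -195.  105.]
nose c [ 625.7 -195.9  105. ]
nose c [ 623.8 -130.5  105. ]
key n [ 688.4 -162.9  105. ]
key s [ 623.1 -163.1  105. ]
drive base z40
b [845.9 -74.   40. ]
b [ 575.7 -106.2   40. ]
b [ 594.  -235.5   40. ]
yellow [780.4 223.9  60. ]
pink [ 7.539e+02 -7.000e-01  6.000e+01]
bowl [498.2   5.1  40. ]
(array([645.41455914, 122.69997241, 167.40058551]), np.float64(1.2170998527875325))
(array([591.81294609, 179.43169702, 174.12495382]), np.float64(2.0903291532865773))
```

The crop confirms it: the grey beater stands in the dark stand with the wedge butt at the lower end, and the keyway lies near yaw 0. Next I fly over behind the butt, turning the tool so that the wrist camera trails.

```bash
python3 -m handwheel '[[4,4,0.4,0,0,10.6,0],[4,4,0.4,0,0,10.6,0],[4,4,0.2,0,0,10.6,0],[4,4,0,0,0,10.6,0],[4,4,0,0,0,10.6,0]]' 60
python3 -m handwheel '[[4,4,0,0,0,10.6,0],[4,4,0,0,0,10.6,0],[0,5.8,0,0,0,10.6,0],[0,5.8,0,0,0,10.6,0],[0,5.8,0,0,0,10.6,0]]'
python3 -m handwheel '[[0,5.8,0,0,0,10.6,0],[0,5.8,0,0,0,10.6,0],[0,5.8,0,0,0,10.6,0],[0,5.8,0,0,0,10.6,0],[-0.4,5.0,0,0,0,10.6,0]]'
python3 -m handwheel '[[-0.4,0,-1,0,0,10.6,0],[0,0,-1,0,0,7,0],[0,0,0,0,0,0,0],[0,0,0,0,0,0,0],[0,0,0,0,0,0,0]]'
python3 - <<'E'
from h import *
im=arm.capture("wrist")[:,:,::-1];cv2.imwrite("pics/w1.png",im)
s=arm.read_state();print(s["position"],s["eef_rot"],s["joint_pos"])
E
```

```text
t: 0.78
position: [359.8, -428.8, 241.3]
eef_rot: [0.832, 0.555, -0.0, 0.0]
ft_force: [0.2, -0.8, -0.1]
opening: -0.3
t: 1.4
position: [438.5, -174.3, 241.1]
eef_rot: [0.496, 0.868, -0.0, -0.0]
ft_force: [0.9, -0.2, 1.1]
opening: -0.1
t: 2.02
position: [434.3, 107.9, 241.4]
eef_rot: [0.056, 0.998, -0.0, 0.0]
ft_force: [0.6, 0.0, -0.3]
opening: -0.1
t: 2.65
position: [431.0, 105.6, 221.7]
eef_rot: [-0.093, 0.996, -0.0, 0.0]
ft_force: [-0.2, 0.7, 0.4]
opening: 0.1
[430.99638076 105.66015541 221.64248622] [-9.27878645e-02  9.95685867e-01  1.41429616e-06  2.57875401e-04] [ 0.48479157 -0.06366871 -0.77866936  1.91805104 -0.04671877  1.26869803
  1.47766218]
```

View pics/w1.png

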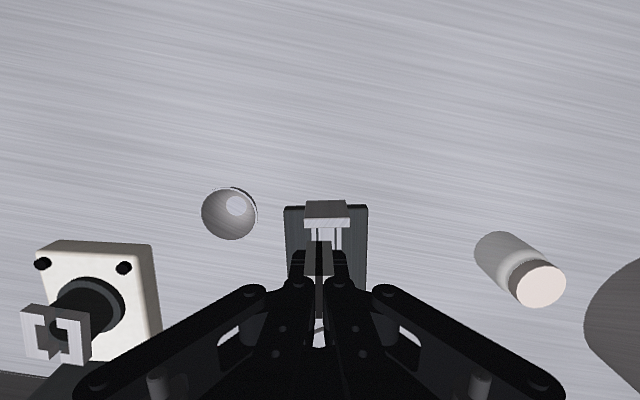

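Wrist view: the butt is at about (327,214), the stand base around it, the bowl at (230,213) and the spindle nose at (55,335). I'll measure the butt in a crop.

```bash
python3 - <<'E'
from h import *
im=cv2.imread("pics/w1.png");crop(im,270,190,390,270,6,"pics/w1c.png")
crop(im,0,220,180,380,4,"pics/w1d.png")
E
```

```text
(no output)
```

View pics/w1c.png

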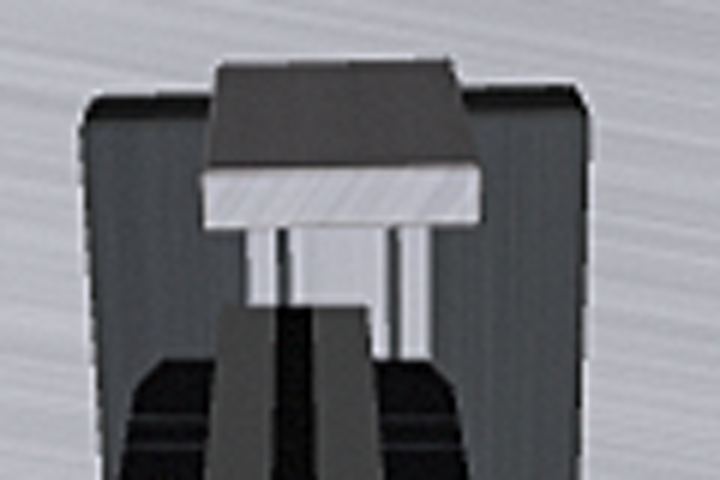

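View pics/w1d.png

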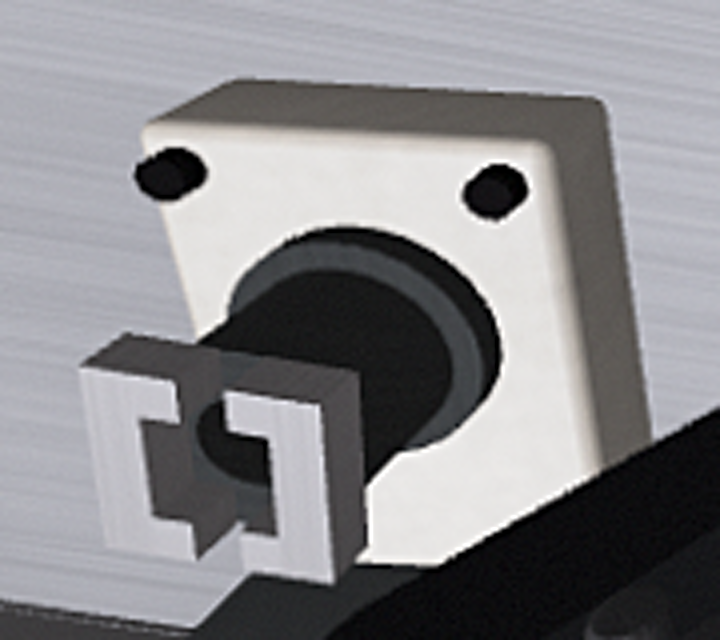

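```bash
python3 - <<'E'
from h import *
f=lambda u,v:(270+(u+.5)/6-.5,190+(v+.5)/6-.5)
g=lambda u,v:((u+.5)/4-.5,220+(v+.5)/4-.5)
W=lambda p,z:onz("wrist",*f(*p),z)
a,b=W((206,166),85),W((481,163),85);print("outer",a,b,np.linalg.norm(a-b),np.degrees(np.arctan2(*(a-b)[:2]))) 
a2,b2=W((205,228),85),W((480,225),85);print("inner",a2,b2,np.linalg.norm(a2-a))
c,d=W((85,118),20),W((588,118),20);print("base",c,d,np.linalg.norm(c-d),np.degrees(np.arctan2(*(c-d)[:2])))
m=(a+b)/2; print("butt centre",m, "axis est",m+167*np.array([np.cos(.2007),np.sin(.2007),0]))
N=[onz("wrist",*g(*p),105) for p in[(82,370),(322,405),(333,583),(107,545)]]
print("nose",np.round(N,1),np.mean(N,0))
print("key", [np.round(onz("wrist",*g(*p),105),1) for p in[(178,388),(228,392),(196,560),(240,532)]])
E
```

```text
outer [463.78825771  97.23648404  85.        ] [454.34232905 144.12421396  85.        ] 47.82974791932042 168.6097419086772
inner [475.35268974  99.06237677  85.        ] [465.78813061 146.51601094  85.        ] 11.707688602438646
base [483.46522987  71.36483524  20.        ] [463.55903422 176.48793348  20.        ] 106.99122584276653 169.27738359525924
butt centre [459.06529338 120.680349    85.        ] axis est [622.71314734 153.97268889  85.        ]
nose [[ 624.7 -191.3  105. ]
 [ 623.8 -126.2  105. ]
 [ 689.5 -127.7  105. ]
 [ 687.9 -192.6  105. ]] [ 656.48401304 -159.4788253   105.        ]
key [array([ 625.7, -165.5,  105. ]), array([ 624.4, -151.8,  105. ]), array([ 688.5, -167.2,  105. ]), array([ 675. , -153.3,  105. ])]
```

```bash
python3 -m handwheel '[[0,0.9,-5.8,0,0,0.6,0],[0.2,0,-5.8,0,0,0,0],[0,0,-5.3,0,0,0,0],[0,0,0,0,0,0,0],[0.5,0.1,0,0,0,0,0]]'
python3 - <<'E'
from h import *
im=arm.capture("wrist")[:,:,::-1];cv2.imwrite("pics/w2.png",im)
E
```

```text
t: 3.32
position: [438.9, 116.1, 54.1]
eef_rot: [-0.099, 0.995, 0.0, 0.001]
ft_force: [0.0, 0.4, 0.7]
opening: 0.3
```

View pics/w2.png

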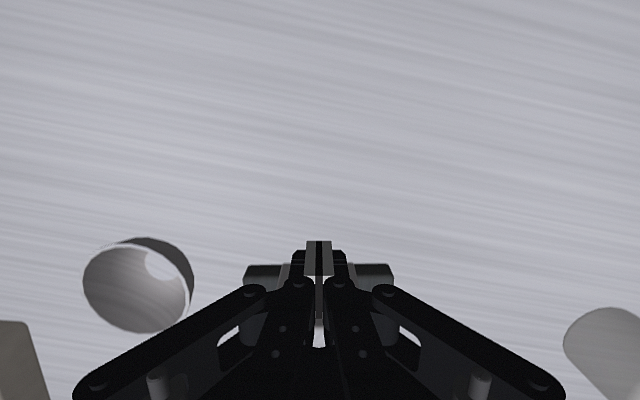

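The fingers (319,255) sit centred in front of the butt (243–393). Now I push along +x of the stand.

```bash
python3 -m handwheel '[[1.0,0.2,0,0,0,0,0],[1.2,0.24,0,0,0,0,0],[1.2,0.24,0,0,0,0,0],[1.2,0.24,0,0,0,0,0],[1.2,0.24,0,0,0,0,0]]'
python3 -m handwheel '[[0.5,0.1,0,0,0,0,0],[0.4,0.08,0,0,0,0,0],[0.3,0.06,0,0,0,0,0],[0.2,0.04,0,0,0,0,0],[0,0,0,0,0,0,0]]'
```

```text
t: 4.0
position: [496.1, 127.6, 53.0]
eef_rot: [-0.099, 0.995, -0.0, -0.0]
ft_force: [-5.6, 0.3, 3.4]
opening: 0.2
t: 4.62
position: [510.0, 130.2, 52.4]
eef_rot: [-0.099, 0.995, 0.0, 0.0]
ft_force: [-2.9, 1.1, 0.7]
opening: 0.1
```

```bash
python3 -m handwheel '[[0.2,0.04,0,0,0,0,0],[0.2,0.04,0,0,0,0,0],[0.1,0.02,0,0,0,0,0],[0.1,0.02,0,0,0,0,0],[0,0,0,0,0,0,0]]'
python3 - <<'E'
from h import *
im=arm.capture("wrist")[:,:,::-1];cv2.imwrite("pics/w3.png",im)
im=arm.capture("side")[:,:,::-1];crop(im,240,180,400,300,5,"pics/s3.png")
E
```

```text
t: 5.25
position: [514.7, 131.1, 52.1]
eef_rot: [-0.099, 0.995, -0.0, -0.001]
ft_force: [-9.5, 0.3, 6.5]
opening: -0.4
```

View pics/s3.png

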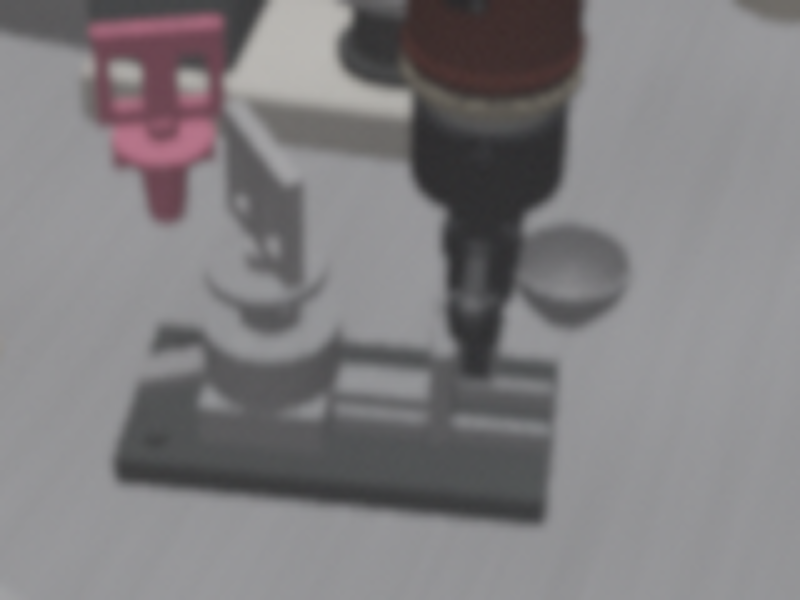

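The beater has lifted, with the collar clear above the body and the wedge out on the far side. I keep nudging to reach the hard stop.

```bash
python3 -m handwheel '[[0.1,0.02,0,0,0,0,0],[0.1,0.02,0,0,0,0,0],[0.1,0.02,0,0,0,0,0],[0.1,0.02,0,0,0,0,0],[0,0,0,0,0,0,0]]'

```

```text
t: 5.98
position: [514.7, 131.0, 51.2]
eef_rot: [-0.099, 0.995, -0.002, -0.005]
ft_force: [-27.4, -5.0, 17.8]
opening: -0.2
```

The hard stop is reached: the position held while the force rose to 27 N. I back off, rise, rotate and open.

```bash
python3 -m handwheel '[[-1.5,-0.3,0,0,0,0,0],[-2.5,-0.5,0.5,0,0,0,0],[0,0,5.8,0,0,-10,0.5],[0,0,5.8,0,0,-10,1],[0,0,5.8,0,0,-10,1]]'
python3 - <<'E'
from h import *
s=arm.read_state();q=s["eef_rot"];print("yaw y",np.degrees(2*np.arctan2(q[1],q[0]))-90)
c=arm.calibration("wrist")
im=arm.capture("wrist")[:,:,::-1];cv2.imwrite("pics/w4.png",im)
np.save("c4.npy",c,allow_pickle=True)
im=arm.capture("top")[:,:,::-1];crop(im,230,150,330,250,6,"pics/t4.png")
E
```

```text
t: 6.6
position: [480.3, 123.8, 233.6]
eef_rot: [0.165, 0.986, 0.0, 0.001]
ft_force: [1.0, -0.7, -0.2]
opening: 53.9
yaw y 70.97920685825392
```

View pics/w4.png

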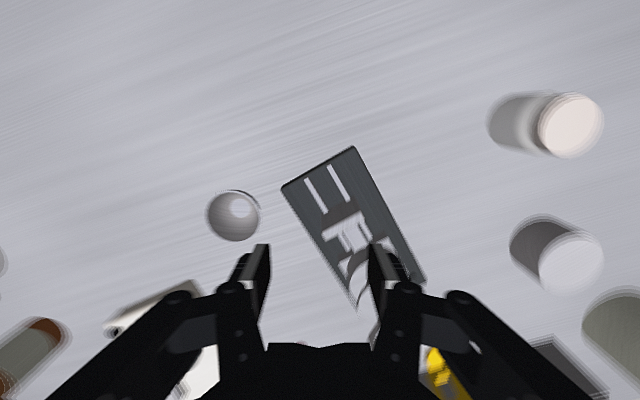

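View pics/t4.png

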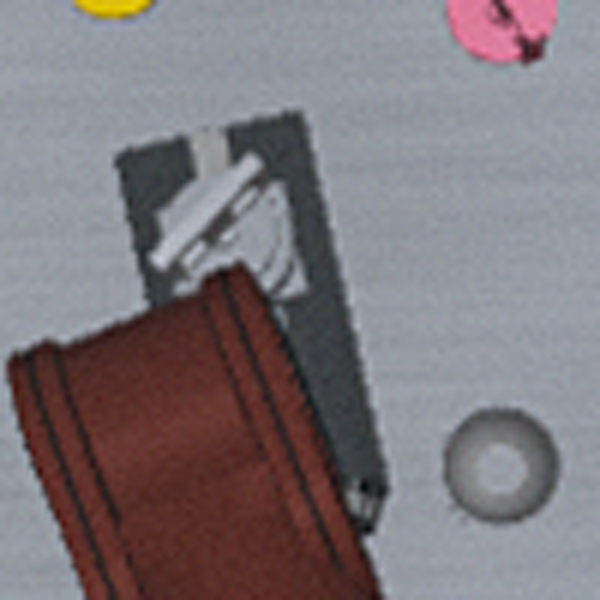

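```bash
python3 - <<'E'
from h import *
f=lambda u,v:(230+(u+.5)/6-.5,150+(v+.5)/6-.5)
a,b=[onz("top",*f(*p),189) for p in[(158,261),(258,158)]]
d=b-a;print(a,b,(a+b)/2,np.linalg.norm(d),np.degrees(np.arctan2(d[1],d[0])))
E
```

```text
[598.09608774 179.38004982 189.        ] [650.39096658 127.43595315 189.        ] [624.24352716 153.40800148 189.        ] 73.70850379597846 -44.807190523180296
```

```bash
python3 -m handwheel '[[4,0.8,0.6,0,0,-9,1],[5,1,0.4,0,0,-9,1],[5,1,0,0,0,-9,1],[0,0,0,0,0,0,1],[0,0,0,0,0,0,1]]'
python3 - <<'E'
from h import *
s=arm.read_state();q=s["eef_rot"];print("yaw y",np.degrees(2*np.arctan2(q[1],q[0]))-90)
print(proj("wrist",[s["position"]]))
im=arm.capture("wrist")[:,:,::-1];cv2.imwrite("pics/w5.png",im);crop(im,240,200,400,320,5,"pics/w5c.png")
E
```

```text
t: 7.32
position: [619.6, 152.3, 240.9]
eef_rot: [0.387, 0.922, 0.0, -0.0]
ft_force: [-1.0, 0.1, -0.0]
opening: 85.4
yaw y 44.435882467098025
[[317.25122074 256.75396944]]
```

View pics/w5.png

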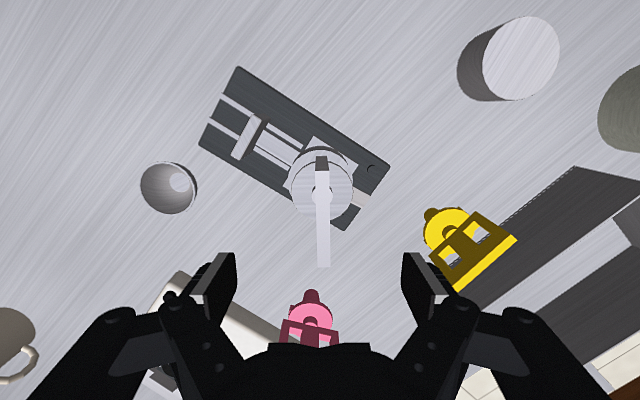

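View pics/w5c.png

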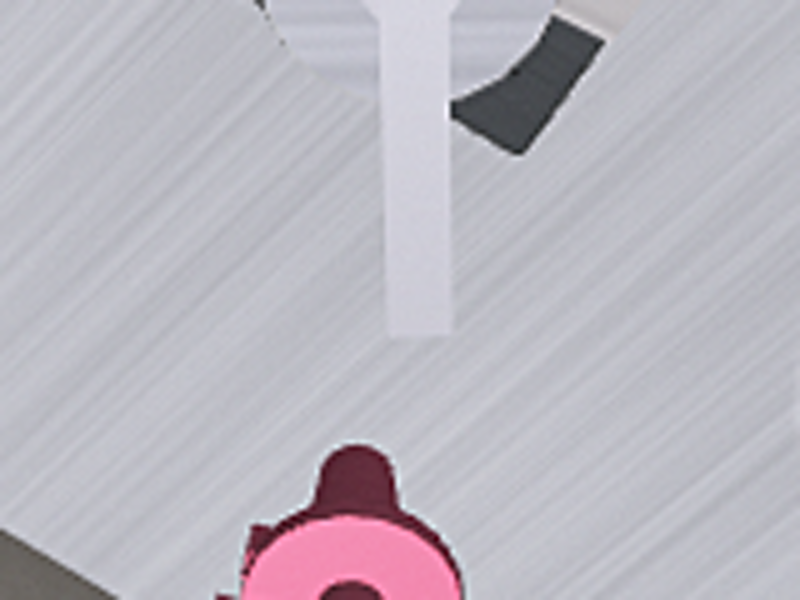

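```bash
python3 - <<'E'
from h import *
im=cv2.imread("pics/w5.png");crop(im,270,130,390,280,4,"pics/w5d.png")
E
```

```text
(no output)
```

View pics/w5d.png

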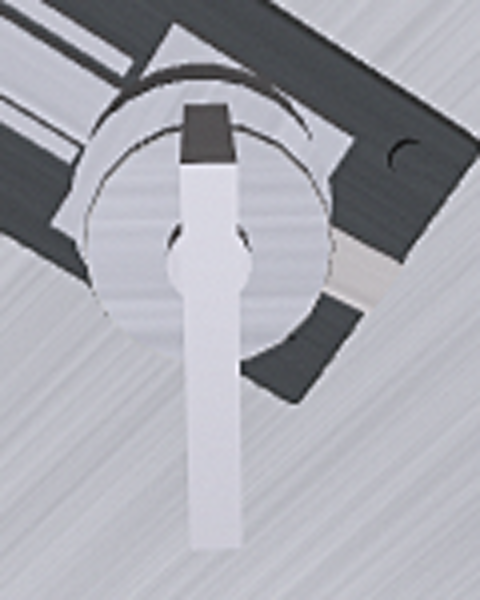

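```bash
python3 - <<'E'
from h import *
f=lambda u,v:(270+(u+.5)/4-.5,130+(v+.5)/4-.5)
Q=[onz("wrist",*f(*p),189) for p in[(180,164),(238,164),(242,549),(189,549)]]
a,b=(Q[0]+Q[1])/2,(Q[2]+Q[3])/2;d=b-a
print(np.round(Q,1),(a+b)/2,np.linalg.norm(d),np.degrees(np.arctan2(d[1],d[0])),np.linalg.norm(Q[0]-Q[1]),np.linalg.norm(Q[2]-Q[3]))
E
```

```text
[[591.6 177.6 189. ]
 [598.7 184.6 189. ]
 [652.9 131.9 189. ]
 [645.6 124.7 189. ]] [622.17977116 154.68336172 189.        ] 75.60937970805433 -44.32638313608938 10.017114542945079 10.231608838554967
```

Blade top measured at 75.6 × 10.1 mm, matching the spec: centre (622.2,154.7), yaw −44.3°. I descend and grip.

```bash
python3 -m handwheel '[[0.26,0.24,-2,0,0,1.3,1],[0,0,-3,0,0,0,1],[0,0,-2.8,0,0,0,1],[0,0,0,0,0,0,0],[0,0,0,0,0,0,0]]' 60
python3 -m handwheel '[[0,0,0,0,0,0,0],[0,0,0,0,0,0,0],[0,0,0,0,0,0,0],[0,0,0,0,0,0,0],[0,0,0,0,0,0,0]]' 90
python3 - <<'E'
from h import *
s=arm.read_state();print(s["moment"],s["joint_pos"])
im=arm.capture("wrist")[:,:,::-1];cv2.imwrite("pics/w6.png",im)
E
```

```text
t: 8.0
position: [622.5, 154.6, 164.3]
eef_rot: [0.377, 0.926, 0.0, 0.001]
ft_force: [0.4, 0.5, 1.1]
opening: 51.5
t: 8.62
position: [622.7, 154.6, 164.4]
eef_rot: [0.378, 0.926, 0.0, 0.001]
ft_force: [-1.9, -1.2, 6.8]
opening: 8.1
[-0.24263     0.45468973 -0.06021892] [ 0.21139055  0.44422619 -0.69239999  1.54304573  0.29290307  1.25926858
  0.27322916]
```

View pics/w6.png

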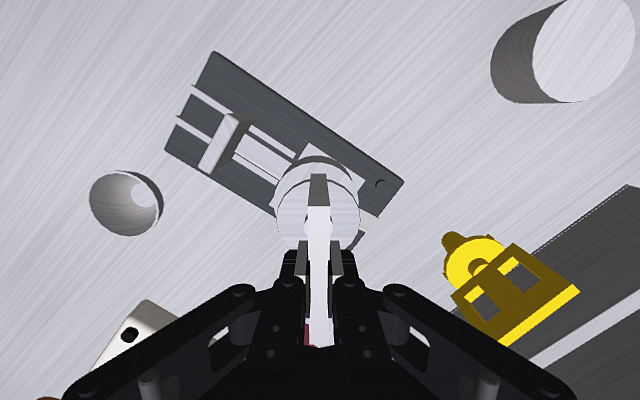

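Gripped (the pads read 8.1 mm on the 10 mm blade). I lift straight up, then carry.

```bash
python3 -m handwheel '[[0,0,0.5,0,0,0,0],[0,0,1.5,0,0,0,0],[0,0,2,0,0,0,0],[0,0,2.5,0,0,0,0],[0,0,1.5,0,0,0,0]]' 90
python3 -m handwheel '[[0.4,-2,0,0,0,5,0],[0.4,-4,0,0,0,6,0],[0.4,-4.5,0,0,0,6,0],[0.4,-4.5,0,0,0,6,0],[0.4,-4.5,0,0,0,6,0]]'
python3 -m handwheel '[[0.4,-4.5,0,0,0,6,0],[0.4,-4.5,0,0,0,6,0],[0.4,-3,0,0,0,2.5,0],[0,0,0,0,0,0,0],[0,0,0,0,0,0,0]]'
python3 - <<'E'
from h import *
s=arm.read_state();q=s["eef_rot"];print("yaw y",np.degrees(2*np.arctan2(q[1],q[0]))-90)
im=arm.capture("wrist")[:,:,::-1];cv2.imwrite("pics/w7.png",im)
im=arm.capture("top")[:,:,::-1];crop(im,290,130,410,220,6,"pics/t7.png")
im=arm.capture("side")[:,:,::-1];crop(im,240,110,400,230,5,"pics/s7.png")
E
```

```text
t: 9.3
position: [622.9, 154.9, 245.9]
eef_rot: [0.378, 0.926, 0.001, 0.001]
ft_force: [0.4, -0.3, -4.6]
opening: 8.2
t: 9.93
position: [642.4, -41.9, 243.9]
eef_rot: [0.132, 0.991, -0.0, 0.0]
ft_force: [1.2, 0.2, -3.6]
opening: 8.2
t: 10.55
position: [654.4, -159.7, 243.6]
eef_rot: [0.007, 1.0, 0.0, 0.0]
ft_force: [-0.6, 1.0, -3.9]
opening: 8.5
yaw y 89.1457598369002
```

View pics/w7.png

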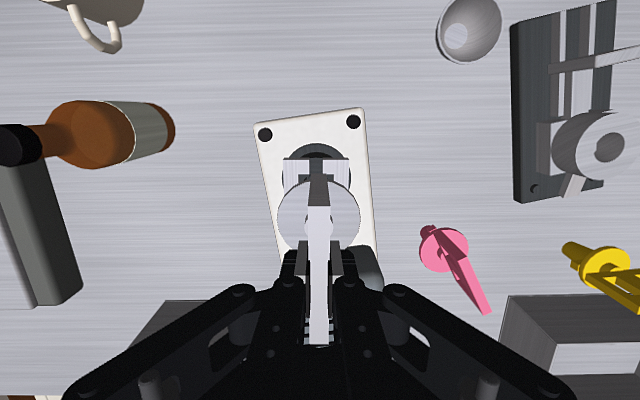

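View pics/s7.png

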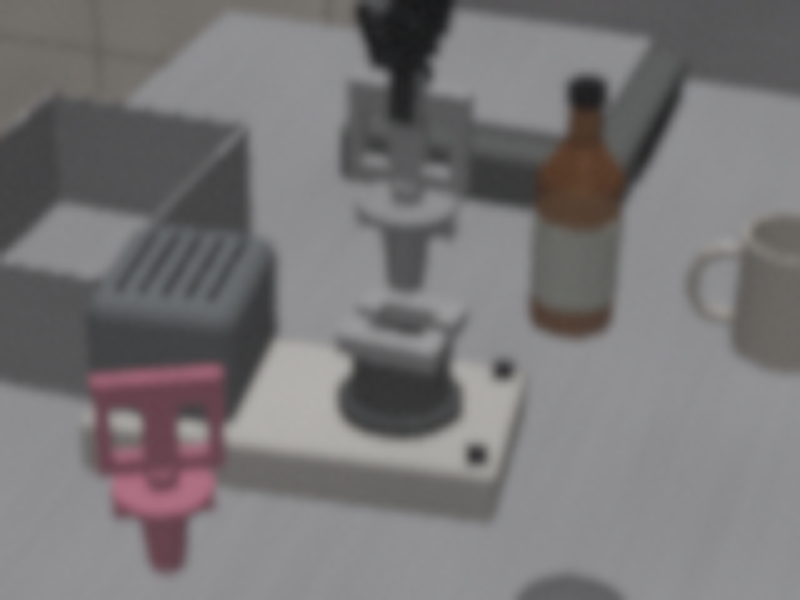

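The beater hangs upright above the nose. I'll measure the nose and the collar in the same wrist image.

```bash
python3 - <<'E'
from h import *
im=cv2.imread("pics/w7.png");crop(im,250,140,390,260,5,"pics/w7c.png")
E
```

```text
(no output)
```

View pics/w7c.png

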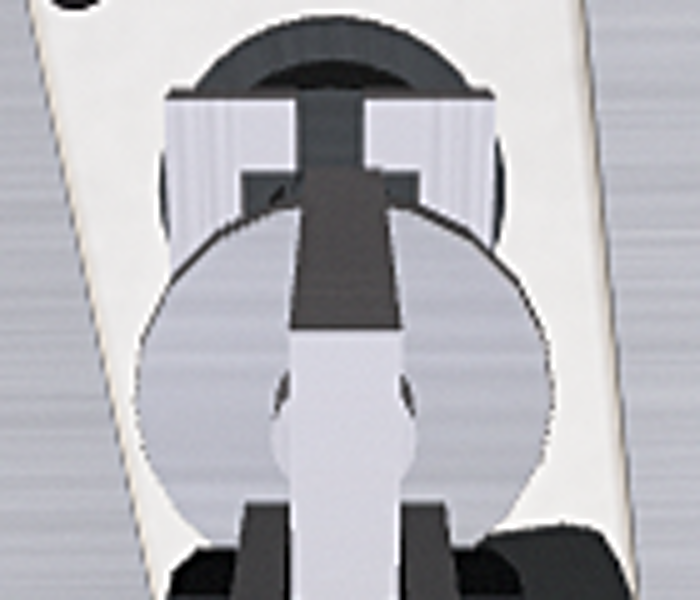

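View pics/t7.png

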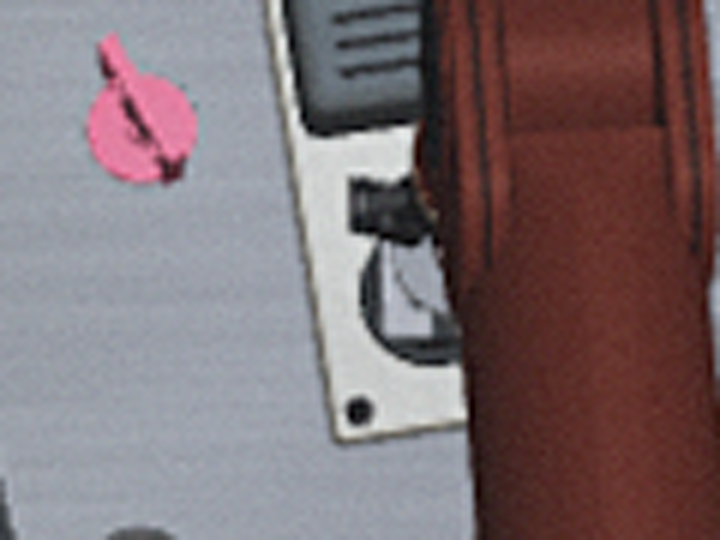

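```bash
python3 - <<'E'
from h import *
from scipy.optimize import least_squares
f=lambda u,v:(250+(u+.5)/5-.5,140+(v+.5)/5-.5)
W=lambda p,z:onz("wrist",*f(*p),z)
s=arm.read_state();print(s["position"])
for p in[(166,98),(494,98),(297,100),(364,100),(172,270),(492,245)]:print(p,np.round(W(p,105),1))
P=np.array([W(p,192.2)[:2] for p in[(145,340),(136,395),(150,460),(180,272),(240,224),(295,207),(395,210),(450,228),(505,272),(545,340),(553,395),(540,470)]])
r=least_squares(lambda x:np.hypot(*(P-x[:2]).T)-x[2],[655,-160,31]);print("collar",r.x,np.round(r.fun,1))
for z in (262,268.2):
  a,b=W((291,329),z),W((401,329),z);print("blade end",a,b,np.linalg.norm(a-b),(a+b)/2)
E
```

```text
[ 654.47977864 -158.95531078  243.65883573]
(166, 98) [ 624.  -192.9  105. ]
(494, 98) [ 624.8 -128.2  105. ]
(297, 100) [ 624.7 -167.1  105. ]
(364, 100) [ 624.9 -153.8  105. ]
(172, 270) [ 659.4 -193.4  105. ]
(492, 245) [ 654.9 -128.   105. ]
collar [ 654.12393258 -158.06790178   30.33737123] [-0.1 -0.  -0.3  0.4  0.4 -0.  -0.4 -0.  -0.1  0.  -0.1  0.3]
blade end [ 618.4697615  -162.60838411  262.        ] [ 618.59078095 -152.57751856  262.        ] 10.031595557271244 [ 618.53027123 -157.59295133  262.        ]
blade end [ 616.33834603 -162.34242083  268.2       ] [ 616.45327444 -152.81641946  268.2       ] 9.526694631108803 [ 616.39581024 -157.57942015  268.2       ]
```

Relative measurement: the beater needs about +3 mm in x and −2.3 mm in y, and the yaw is aligned within 1°. I go part-way in and re-measure closer.

```bash
python3 -m handwheel '[[0.3,-0.23,0,0,0,0,0],[0,0,-1.2,0,0,0,0],[0,0,-1.6,0,0,0,0],[0,0,-1.6,0,0,0,0],[0,0,0,0,0,0,0]]'
python3 - <<'E'
from h import *
im=arm.capture("wrist")[:,:,::-1];cv2.imwrite("pics/w8.png",im);crop(im,250,140,390,260,5,"pics/w8c.png")
im=arm.capture("side")[:,:,::-1];cv2.imwrite("pics/s8f.png",im);crop(im,280,110,360,200,7,"pics/s8.png")
s=arm.read_state();print(s["position"],s["ft_force"],s["moment"])
E
```

```text
t: 11.32
position: [656.2, -162.8, 196.9]
eef_rot: [0.008, 1.0, 0.0, -0.002]
ft_force: [-0.3, -0.6, -3.1]
opening: 8.2
[ 657.34797127 -162.76431501  199.19118097] [ 0.28073534  0.53964813 -3.29707602] [-0.00445734 -0.00946384  0.00993762]
```

View pics/w8c.png

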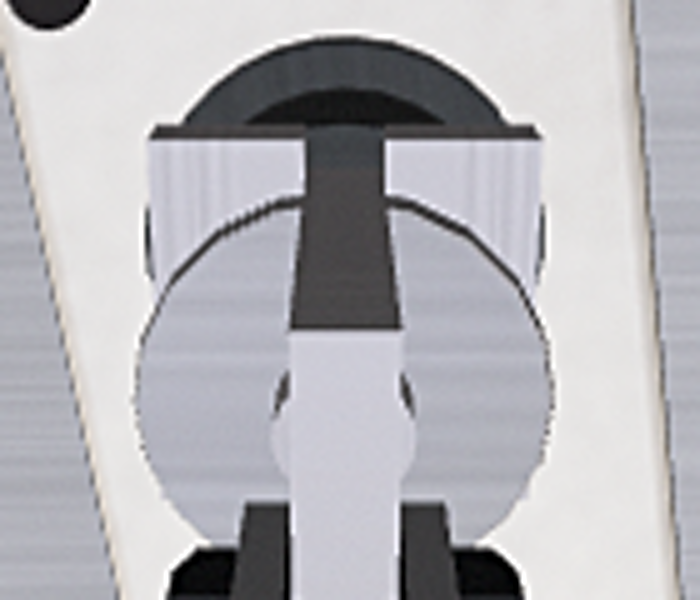

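View pics/s8.png

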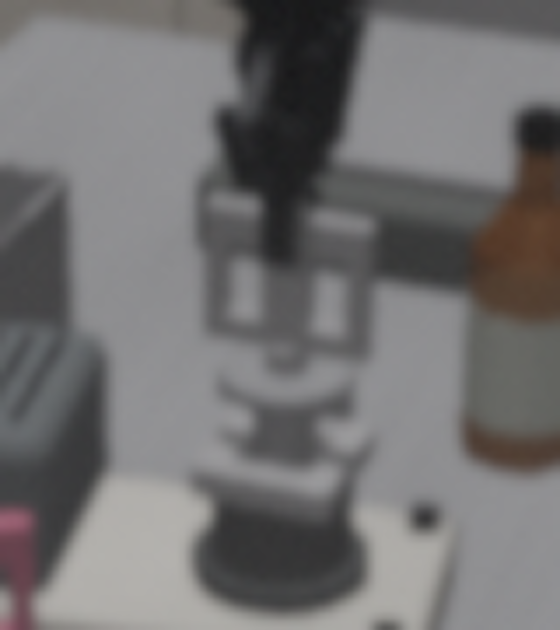

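```bash
python3 - <<'E'
from h import *
from scipy.optimize import least_squares
f=lambda u,v:(250+(u+.5)/5-.5,140+(v+.5)/5-.5)
c=arm.calibration("wrist");s=arm.read_state();zt=s["position"][2];print(s["position"],np.array(c["cam_to_world"])[:3,3])
W=lambda p,z:onz("wrist",*f(*p),z,c)
for p in[(148,139),(541,139),(305,140),(384,140)]:print(p,np.round(W(p,105),1))
Q=[(145,340),(136,395),(150,460),(180,272),(240,224),(295,207),(395,210),(450,228),(505,272),(545,340),(553,395),(540,470)]
for k in(51.4,55.5):
  P=np.array([W(p,zt-k)[:2] for p in Q])
  r=least_squares(lambda x:np.hypot(*(P-x[:2]).T)-x[2],[655,-160,31]);print("collar",zt-k,r.x)
# side view: where would axis project
print(proj("side",[[657,-162,105],[657,-162,189-164.4+zt]]))
for z in(5,):
  pts=[[657.4,-162,zt+24.6],[657.4-38,-162-5,zt+24.6],[657.4+38,-162-5,zt+24.6]]
  q=proj("side",pts);print("pred blade top in crop",(q-[280,110]+.5)*7-.5)
E
```

```text
[ 657.34797127 -162.76431501  199.19118097] [ 579.05157032 -160.99491363  340.73185861]
(148, 139) [ 626.  -194.3  105. ]
(541, 139) [ 626.9 -128.6  105. ]
(305, 140) [ 626.5 -168.1  105. ]
(384, 140) [ 626.7 -154.9  105. ]
collar 147.7911809675074 [ 656.90653631 -161.88392816   30.32270725]
collar 143.6911809675074 [ 658.56095861 -161.90281977   30.96706644]
[[319.27678006 173.33371439]
 [320.04992101 139.31955924]]
pred blade top in crop [[282.47316018 208.09035561]
 [369.87221349 217.39154679]
 [203.86826225 189.70993519]]
```

```bash
python3 -m handwheel '[[0.15,0.04,-0.4,0,0,0,0],[0,0,-0.6,0,0,0,0],[0,0,-0.5,0,0,0,0],[0,0,-0.3,0,0,0,0],[0,0,0,0,0,0,0]]' 110
python3 - <<'E'
from h import *
s=arm.read_state();print(s["position"],s["ft_force"],s["moment"])
im=arm.capture("wrist")[:,:,::-1];cv2.imwrite("pics/w9.png",im);crop(im,250,120,390,260,5,"pics/w9c.png")
E
```

```text
t: 12.05
position: [658.7, -162.4, 181.0]
eef_rot: [0.008, 1.0, 0.0, -0.0]
ft_force: [0.2, -0.7, -3.5]
opening: 8.0
[ 658.7197518  -162.38224499  180.98709063] [ 0.21018778 -0.72714307 -3.4786585 ] [-0.04694522 -0.05060697 -0.04588652]
```

View pics/w9c.png

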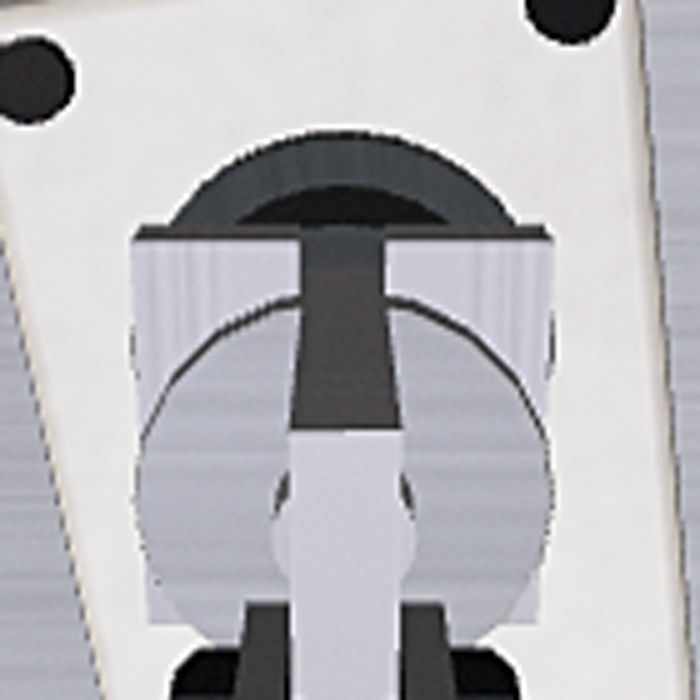

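```bash
python3 - <<'E'
from h import *
from scipy.optimize import least_squares
f=lambda u,v:(250+(u+.5)/5-.5,120+(v+.5)/5-.5)
c=arm.calibration("wrist");s=arm.read_state();zt=s["position"][2]
W=lambda p,z:onz("wrist",*f(*p),z,c)
N=np.array([W(p,105) for p in[(133,240),(553,240),(541,625),(147,625)]]);print(np.round(N,1),N.mean(0))
Q=[(145,440),(136,495),(150,560),(180,372),(240,324),(295,307),(395,310),(450,328),(505,372),(545,440),(553,495),(540,570)]
for k in(51.4,55.5):
  P=np.array([W(p,zt-k)[:2] for p in Q])
  r=least_squares(lambda x:np.hypot(*(P-x[:2]).T)-x[2],[655,-160,31]);print("collar",zt-k,r.x)
print(s["position"])
E
```

```text
[[ 624.1 -193.8  105. ]
 [ 625.  -128.8  105. ]
 [ 690.9 -128.8  105. ]
 [ 689.9 -195.3  105. ]] [ 657.45992672 -161.66882779  105.        ]
collar 129.8570392944827 [ 658.44033654 -161.51297612   30.32686179]
collar 125.7570392944827 [ 660.09560382 -161.5326044    30.9712721 ]
[ 658.84416889 -162.37331561  181.25703929]
```

```bash
python3 -m handwheel '[[-0.14,0,-0.1,0,0,0,0],[0,0,-0.2,0,0,0,0],[0,0,-0.2,0,0,0,0],[0,0,-0.2,0,0,0,0],[0,0,0,0,0,0,0]]'
python3 - <<'E'
from h import *
s=arm.read_state();print(s["position"],s["ft_force"],s["moment"])
E
```

```text
t: 12.72
position: [657.4, -162.4, 174.0]
eef_rot: [0.008, 1.0, 0.0, -0.0]
ft_force: [0.4, -0.3, -4.1]
opening: 8.0
[ 657.35355636 -162.36758667  174.02567733] [ 0.43119212 -0.26680719 -4.10515807] [0.0581342  0.01380902 0.00954603]
```

```bash
python3 -m handwheel '[[0,0,-0.1,0,0,0,0],[0,0,-0.1,0,0,0,0],[0,0,-0.1,0,0,0,0],[0,0,-0.1,0,0,0,0],[0,0,0,0,0,0,0]]'
python3 - <<'E'
from h import *
s=arm.read_state();print(s["position"],s["ft_force"],s["moment"])
im=arm.capture("wrist")[:,:,::-1];cv2.imwrite("pics/w10.png",im);crop(im,250,120,390,260,5,"pics/w10c.png")
E
```

```text
t: 13.35
position: [658.0, -162.4, 171.5]
eef_rot: [0.008, 1.0, -0.0, 0.001]
ft_force: [-0.7, -0.5, 5.8]
opening: 7.7
[ 657.97299209 -162.40504349  171.49936378] [-0.70196075 -0.47355887  5.78528526] [0.00938624 0.52822468 0.01824057]
```

View pics/w10c.png

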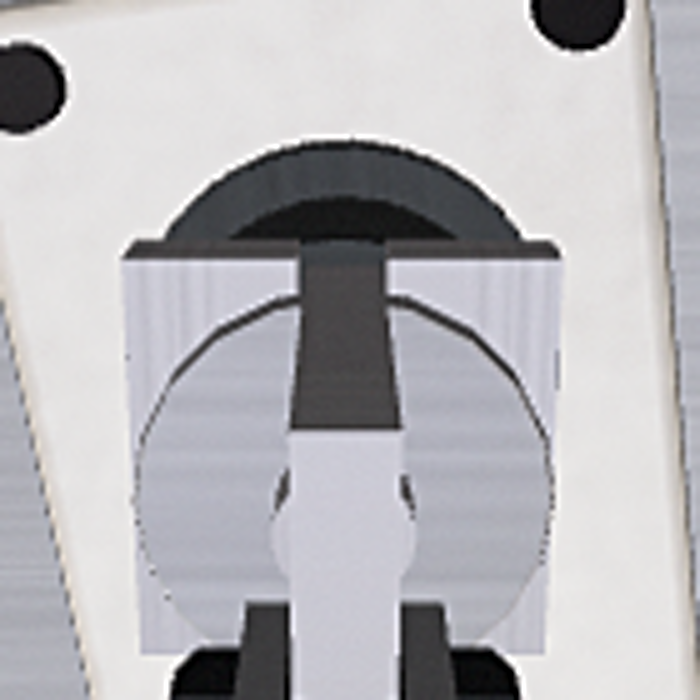

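```bash
python3 - <<'E'
from h import *
from scipy.optimize import least_squares
f=lambda u,v:(250+(u+.5)/5-.5,120+(v+.5)/5-.5)
c=arm.calibration("wrist");s=arm.read_state();zt=s["position"][2]
W=lambda p,z:onz("wrist",*f(*p),z,c)
N=np.array([W(p,105) for p in[(121,259),(563,259),(547,654),(139,654)]]);print(np.round(N,1),N.mean(0))
Q=[(145,440),(136,495),(150,560),(180,372),(240,324),(295,307),(395,310),(450,328),(505,372),(545,440),(553,495),(540,570)]
P=np.array([W(p,zt-51.4)[:2] for p in Q])
r=least_squares(lambda x:np.hypot(*(P-x[:2]).T)-x[2],[655,-160,31]);print("collar",r.x,s["position"])
E
```

```text
[[ 624.1 -194.2  105. ]
 [ 625.  -128.7  105. ]
 [ 690.3 -129.1  105. ]
 [ 689.4 -195.3  105. ]] [ 657.23944209 -161.84865118  105.        ]
collar [ 657.59565394 -161.5216489    30.32262829] [ 657.95752168 -162.37857026  171.49734142]
```

Centred within 0.4 mm, and the contact height matches the plunger stop (collar about 7 mm above the face). I push down.

```bash
python3 -m handwheel '[[0,0,-0.1,0,0,0,0],[0,0,-0.15,0,0,0,0],[0,0,-0.15,0,0,0,0],[0,0,-0.1,0,0,0,0],[0,0,0,0,0,0,0]]' 120
python3 - <<'E'
from h import *
s=arm.read_state();print(s["position"],s["ft_force"],s["moment"])
E
```

```text
t: 14.02
position: [658.0, -162.4, 166.6]
eef_rot: [0.008, 1.0, -0.0, 0.001]
ft_force: [-1.4, 0.3, 6.2]
opening: 7.7
[ 658.00411252 -162.42168308  166.64538401] [-1.35078505  0.34139574  6.24210599] [ 0.06822738  0.68834167 -0.01420133]
```

```bash
python3 -m handwheel '[[0,0,-0.1,0,0,0,0],[0,0,-0.1,0,0,0,0],[0,0,-0.05,0,0,0,0],[0,0,-0.05,0,0,0,0],[0,0,0,0,0,0,0]]' 120
python3 - <<'E'
from h import *
s=arm.read_state();print(s["position"],s["ft_force"],s["moment"])
E
```

```text
t: 14.65
position: [658.2, -162.5, 164.6]
eef_rot: [0.008, 1.0, -0.001, 0.001]
ft_force: [-4.1, 0.6, 11.9]
opening: 7.6
[ 658.20255598 -162.5003337   164.58190911] [-4.09762555  0.63672073 11.85526044] [0.12926276 1.15808514 0.03427888]
```

```bash
python3 -m handwheel '[[0,0,-0.05,0,0,0,0],[0,0,-0.05,0,0,0,0],[0,0,-0.05,0,0,0,0],[0,0,0,0,0,0,0],[0,0,0,0,0,0,0]]' 120
python3 - <<'E'
from h import *
s=arm.read_state();print(s["position"],s["ft_force"],s["moment"])
im=arm.capture("wrist")[:,:,::-1];cv2.imwrite("pics/w11.png",im);crop(im,250,120,390,260,5,"pics/w11c.png")
E
```

```text
t: 15.28
position: [658.5, -162.5, 164.5]
eef_rot: [0.008, 1.0, -0.001, 0.002]
ft_force: [-7.3, 0.5, 21.3]
opening: 7.7
[ 658.48103822 -162.47236041  164.52329549] [-7.30902972  0.46983247 21.34914218] [0.25421702 1.86782129 0.06113447]
```

View pics/w11c.png

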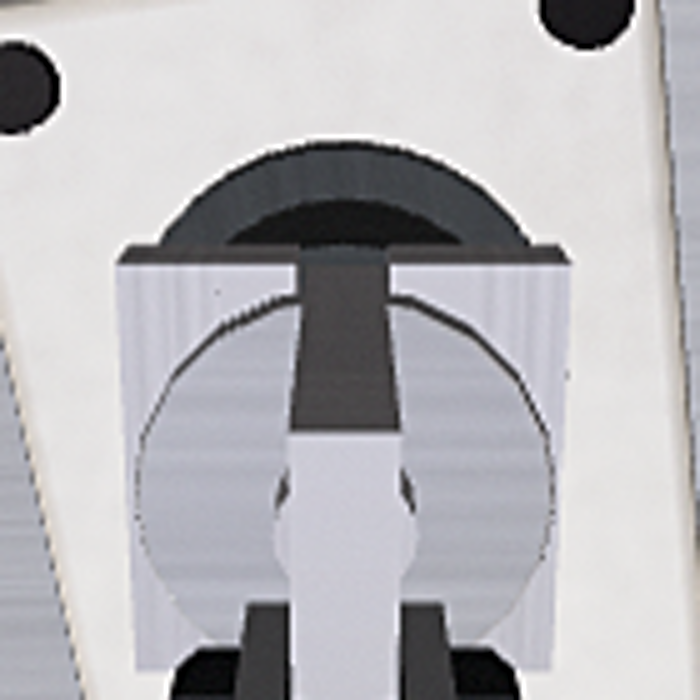

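The force rises with no more travel, so the collar is on the face. Now the clockwise twist (negative about z) with the downward preload kept.

```bash
python3 -m handwheel '[[-0.03,0,0,0,0,-3,0],[0,0,0,0,0,-5,0],[0,0,0,0,0,-5,0],[0,0,0,0,0,-5,0],[0,0,0,0,0,-5,0]]' 120
python3 - <<'E'
from h import *
s=arm.read_state();q=s["eef_rot"];print("yaw y",np.degrees(2*np.arctan2(q[1],q[0]))-90);print(s["position"],s["ft_force"],s["moment"])
im=arm.capture("wrist")[:,:,::-1];cv2.imwrite("pics/w12.png",im);crop(im,230,100,410,260,4,"pics/w12c.png")
E
```

```text
t: 15.95
position: [658.5, -162.6, 164.5]
eef_rot: [0.208, 0.978, -0.0, 0.002]
ft_force: [-5.1, 0.0, 19.2]
opening: 7.5
yaw y 65.96928136233598
[ 658.46862774 -162.59425629  164.49018716] [-5.14959722e+00  7.97492970e-03  1.91914606e+01] [0.11899956 1.45896184 0.2025469 ]
```

View pics/w12c.png

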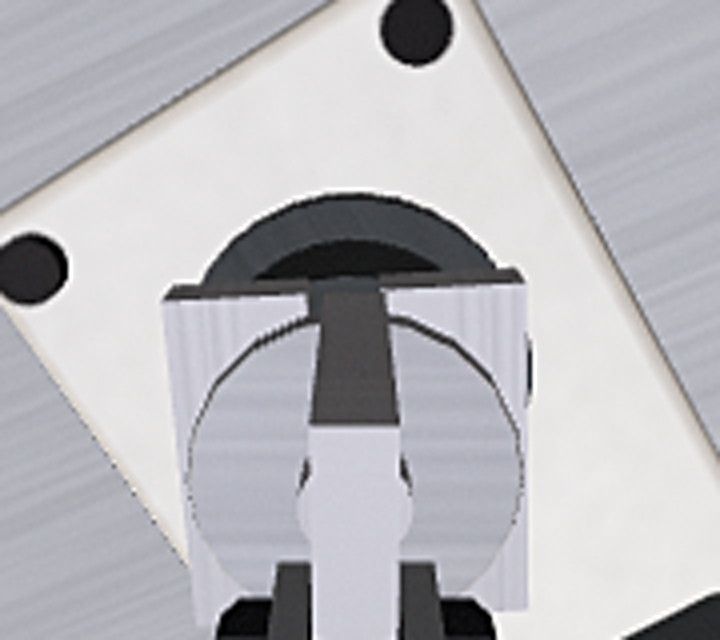

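The spindle follows the beater with about 3° of key play. I continue.

```bash
python3 -m handwheel '[[0,0,0,0,0,-5,0],[0,0,0,0,0,-5,0],[0,0,0,0,0,-5,0],[0,0,0,0,0,-5,0],[0,0,0,0,0,-5,0]]' 120
python3 -m handwheel '[[0,0,0,0,0,-4,0],[0,0,0,0,0,-3,0],[0,0,0,0,0,-2,0],[0,0,0,0,0,0,0],[0,0,0,0,0,0,0]]' 120
python3 - <<'E'
from h import *
s=arm.read_state();q=s["eef_rot"];print("yaw y",np.degrees(2*np.arctan2(q[1],q[0]))-90);print(s["position"],s["ft_force"],s["moment"])
E
```

```text
t: 16.62
position: [658.5, -162.8, 164.5]
eef_rot: [0.415, 0.91, 0.0, 0.002]
ft_force: [-4.6, -0.6, 18.5]
opening: 7.6
t: 17.25
position: [658.2, -162.9, 164.5]
eef_rot: [0.483, 0.876, -0.0, 0.002]
ft_force: [-7.6, -2.2, 19.5]
opening: 7.7
yaw y 32.28906142003237
[ 658.24213953 -162.91578458  164.5022323 ] [-7.61108699 -2.19295355 19.54823334] [-0.41036811  1.64947965  2.070326  ]
```

The moment rose to 2.07 N m against 0.15 needed, so this should be the stop. One more nudge to confirm.

```bash
python3 -m handwheel '[[0,0,0,0,0,-1,0],[0,0,0,0,0,-1,0],[0,0,0,0,0,0,0],[0,0,0,0,0,0,0],[0,0,0,0,0,0,0]]' 120
python3 - <<'E'
from h import *
s=arm.read_state();q=s["eef_rot"];print("yaw y",np.degrees(2*np.arctan2(q[1],q[0]))-90);print(s["position"],s["ft_force"],s["moment"])
c=arm.calibration("wrist")
im=arm.capture("wrist")[:,:,::-1];cv2.imwrite("pics/w13.png",im);crop(im,230,100,410,260,4,"pics/w13c.png")
E
```

```text
t: 17.88
position: [658.2, -162.9, 164.5]
eef_rot: [0.497, 0.867, -0.0, 0.002]
ft_force: [-7.5, -1.7, 20.6]
opening: 7.6
yaw y 30.338555362392285
[ 658.2064845  -162.8775317   164.52112347] [-7.48381945 -1.7174411  20.64328879] [-0.38966692  1.75018244  2.64651918]
```

View pics/w13c.png

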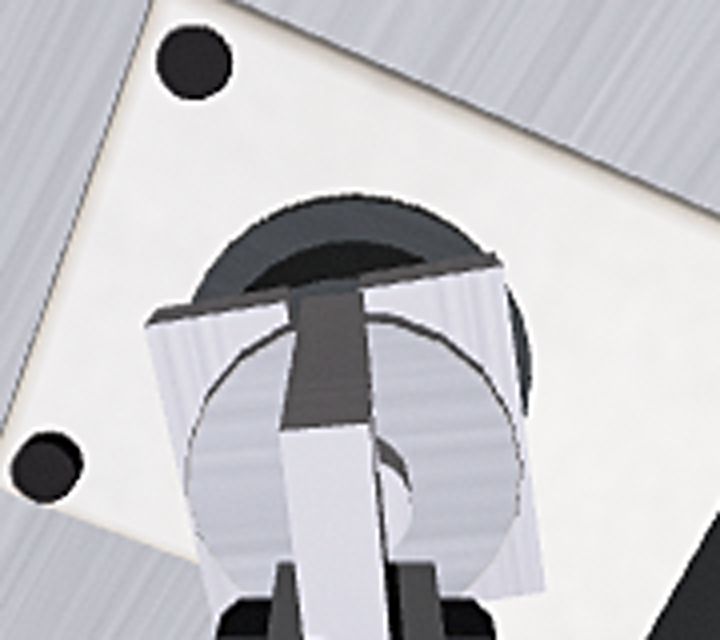

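The blade is now skewed in the pads, because the tool turned past the stopped beater. I'll measure the spindle yaw.

```bash
python3 - <<'E'
from h import *
f=lambda u,v:(230+(u+.5)/4-.5,100+(v+.5)/4-.5)
W=lambda p,z:onz("wrist",*f(*p),z)
a,b,c,d=[W(p,105) for p in[(147,327),(500,268),(544,591),(208,590)]]
v=a-b;print(np.round([a,b,c],1),np.linalg.norm(v),"front edge yaw", np.degrees(np.arctan2(b[1]-a[1],b[0]-a[0]))-90)
v=c-b;print(np.linalg.norm(v),"side yaw",np.degrees(np.arctan2(v[1],v[0])))
p,q=[W(x,189.5) for x in[(282,432),(371,422)]];v=q-p;print("blade",np.linalg.norm(v),np.degrees(np.arctan2(v[1],v[0]))-90)
p,q=[W(x,189.5) for x in[(282,432),(303,630)]];v=q-p;print("blade side",np.degrees(np.arctan2(v[1],v[0])))
E
```

```text
[[ 612.  -157.5  105. ]
 [ 661.3 -116.   105. ]
 [ 703.3 -165.6  105. ]] 64.39765139859006 front edge yaw -49.9167767718698
64.99239798363955 side yaw -49.72104954906824
blade 9.671961231054922 -52.818378243376785
blade side -55.01386348901827
```

```bash
python3 - <<'E'
from h import *
f=lambda u,v:(230+(u+.5)/4-.5,100+(v+.5)/4-.5)
W=lambda p,z:onz("wrist",*f(*p),z)
p,q=W((240,4),40),W((720,215),40);v=q-p;print("long edge yaw",np.degrees(np.arctan2(v[1],v[0])),p,q)
p,q=W((152,4),40),W((2,430),40);v=q-p;print("short edge yaw",np.degrees(np.arctan2(v[1],v[0]))+90)
p,q=W((195,62),40),W((47,467),40);v=q-p;print("feet yaw",np.degrees(np.arctan2(v[1],v[0]))+90)
E
```

```text
long edge yaw 7.597676431449593 [ 594.12104296 -102.43615568   40.        ] [712.66926313 -86.62333914  40.        ]
short edge yaw 7.281072383937087
feet yaw 7.432035550291886
```

The base yaw is 7.4°. Minus 57.3° that gives −49.9°, and the nose measures −49.8°, so the spindle is at its stop. I relax the preload, open and withdraw straight up.

```bash
python3 -m handwheel '[[0,0,0.1,0,0,2.5,0],[-0.03,0,0.1,0,0,2.5,0],[0,0,0,0,0,0,0],[0,0,0,0,0,0,0],[0,0,0,0,0,0,0.3]]' 20
python3 -m handwheel '[[0,0,0,0,0,0,1],[0,0,0,0,0,0,1],[0,0,0,0,0,0,1],[0,0,0,0,0,0,1],[0,0,0,0,0,0,1]]'
python3 - <<'E'
from h import *
s=arm.read_state();q=s["eef_rot"];print("yaw y",np.degrees(2*np.arctan2(q[1],q[0]))-90);print(s["position"],s["ft_force"],s["moment"])
im=arm.capture("wrist")[:,:,::-1];cv2.imwrite("pics/w14.png",im);crop(im,210,80,410,280,3,"pics/w14c.png")
E
```

```text
t: 18.55
position: [657.1, -162.4, 163.1]
eef_rot: [0.461, 0.887, 0.0, 0.0]
ft_force: [-0.9, 0.9, 0.7]
opening: 24.1
t: 19.18
position: [656.9, -162.3, 162.8]
eef_rot: [0.461, 0.888, 0.0, -0.0]
ft_force: [-0.6, 0.6, 0.4]
opening: 85.6
yaw y 35.138835849859504
[ 656.89417214 -162.33646816  162.80210686] [-0.56414465  0.58462403  0.35894906] [-0.00648938 -0.05325987  0.02343484]
```

View pics/w14.png

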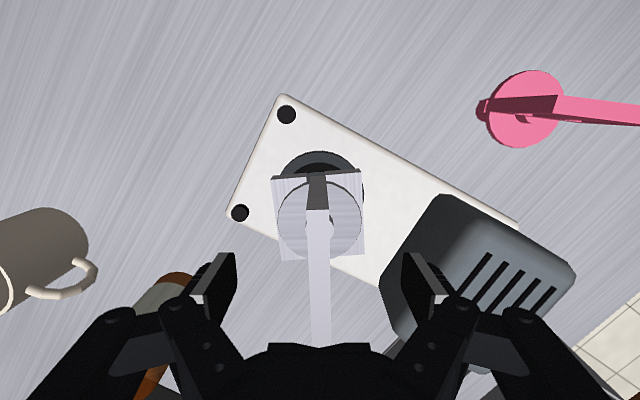

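```bash
python3 -m handwheel '[[0,0,2,0,0,0,1],[0,0,4,0,0,0,1],[0,0,5,0,0,0,1],[-3,0,4,0,0,0,1],[-5,0,0,0,0,0,1]]'
python3 -m handwheel '[[-5,0,0,0,0,0,1],[-5,0,0,0,0,0,1],[0,0,0,0,0,0,1],[0,0,0,0,0,0,1],[0,0,0,0,0,0,1]]'
python3 - <<'E'
from h import *
im=arm.capture("wrist")[:,:,::-1];cv2.imwrite("pics/w15.png",im)
im=arm.capture("side")[:,:,::-1];cv2.imwrite("pics/s15.png",im);crop(im,250,120,390,240,5,"pics/s15c.png")
im=arm.capture("top")[:,:,::-1];cv2.imwrite("pics/t15.png",im);crop(im,230,100,410,250,4,"pics/t15c.png")
s=arm.read_state();print(s["position"],s["ft_force"])
E
```

```text
t: 19.85
position: [578.3, -161.6, 317.7]
eef_rot: [0.46, 0.888, 0.001, 0.003]
ft_force: [-0.0, -1.0, 0.8]
opening: 85.2
t: 20.48
position: [477.8, -162.0, 313.1]
eef_rot: [0.46, 0.888, 0.0, 0.0]
ft_force: [-0.5, -0.7, -0.5]
opening: 85.5
[ 477.51467649 -162.08213926  312.56378979] [ 0.28706555 -0.38466576  0.45469292]
```

View pics/s15c.png

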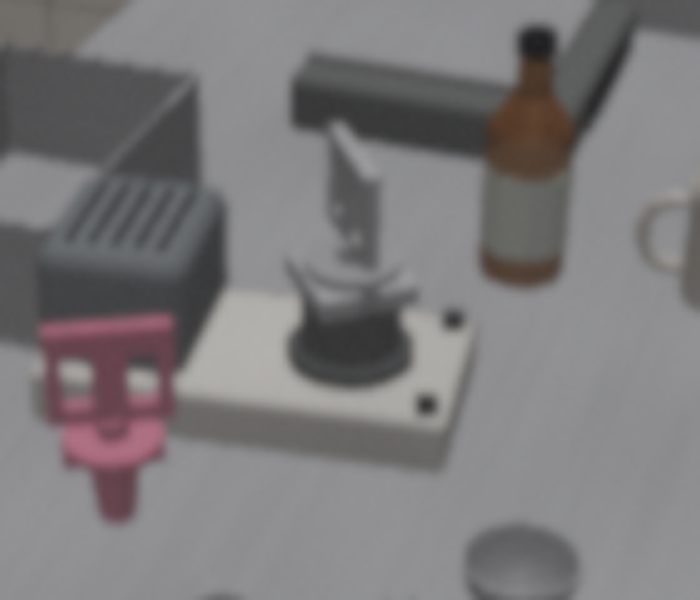

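View pics/t15c.png

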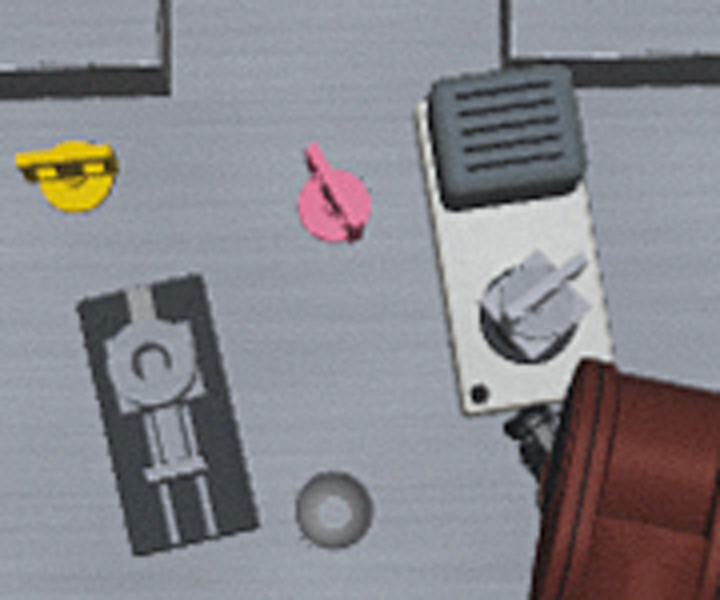

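View pics/w15.png

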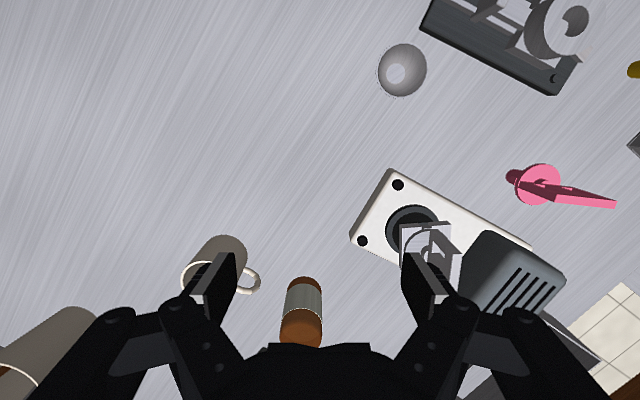

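```bash
python3 - <<'E'
from h import *
f=lambda u,v:(230+(u+.5)/4-.5,100+(v+.5)/4-.5)
T=lambda p,z:onz("top",*f(*p),z)
a,b=T((511,318),189),T((582,262),189);d=b-a;print("blade",(a+b)/2,np.linalg.norm(d),np.degrees(np.arctan2(d[1],d[0])))
a,b=T((540,250),105),T((591,300),105);d=b-a;print("nose edge",np.linalg.norm(d),np.degrees(np.arctan2(d[1],d[0])))
bore=T((152,362),79);butt=(T((145,478),85)+T((208,465),85))/2;print("butt-bore",bore,butt,np.linalg.norm((bore-butt)[:2]))
im0=cv2.imread("pics/top0.png");im=cv2.imread("pics/t15.png")
m=cv2.morphologyEx((cv2.absdiff(im0,im).max(2)>50).astype(np.uint8),cv2.MORPH_OPEN,np.ones((3,3)))
n,_,st,ce=cv2.connectedComponentsWithStats(m);print([(s[4],np.round(c).tolist()) for s,c in zip(st[1:],ce[1:])])
crop(cv2.imread("pics/t15.png"),340,150,385,200,12,"pics/t15d.png")
crop(cv2.imread("pics/w15.png"),340,160,480,280,5,"pics/w15c.png")
E
```

```text
blade [ 655.91283876 -162.69694402  189.        ] 70.95995938593776 -52.95801476120842
nose edge 58.4638031123246 -136.41382584260538
butt-bore [621.39439917 153.20722076  79.        ] [529.92869559 133.77453049  85.        ] 93.50724240339747
[(np.int32(150), [363.0, 177.0]), (np.int32(49), [265.0, 176.0]), (np.int32(12), [352.0, 174.0]), (np.int32(24), [356.0, 182.0]), (np.int32(9396), [380.0, 289.0]), (np.int32(94), [276.0, 227.0]), (np.int32(4042), [534.0, 371.0]), (np.int32(55), [292.0, 379.0]), (np.int32(9), [313.0, 375.0]), (np.int32(9), [288.0, 394.0])]
```

View pics/t15d.png

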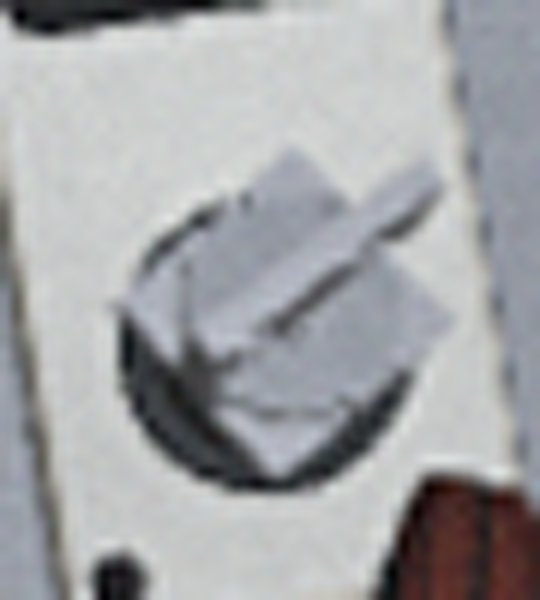

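View pics/w15c.png

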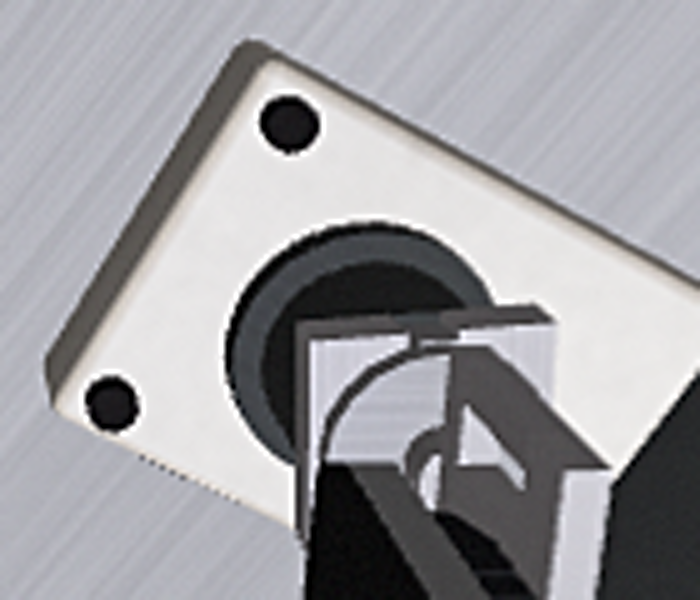

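```bash
python3 - <<'E'
from h import *
f=lambda u,v:(340+(u+.5)/5-.5,160+(v+.5)/5-.5)
a,b=[onz("wrist",*f(*p),105) for p in[(310,339),(556,320)]];d=b-a
print("nose front edge",np.linalg.norm(d),"yaw",np.degrees(np.arctan2(d[1],d[0]))-90)
g=lambda u,v:(340+(u+.5)/12-.5,150+(v+.5)/12-.5)
t,bt,l,r=[onz("top",*g(*p),105) for p in[(290,150),(275,482),(118,305),(453,325)]]
for v,o in((t-bt,45),(r-l,-45)):print("top diag",np.linalg.norm(v[:2]),np.degrees(np.arctan2(v[1],v[0]))-o)
E
```

```text
nose front edge 64.91582804330055 yaw -49.95896357246413
top diag 91.58479237743445 -49.50680163540887
top diag 91.41447094266158 -49.70515152757129
```

```bash
python3 - <<'E'
from bench import arm
print(arm.close_job())
E
```

```text
the job is handed in; nothing more can be done
None
```

The grey beater is seated in the drive spindle and released, and I handed the job in at about 21 s. The hand-in reported no verdict.

**What I did:**
- **Wedge:** I pushed it to its hard stop. The force rose to 27 N with no more travel, and the beater lifted.
- **Fit:** I gripped the beater by its top bar, carried it upright and lowered it with the key bar in the keyway. It met the plunger with the collar 7 mm above the face.
- **Seating:** I pressed it home. The tool stayed at z = 164.5 mm while the force rose, so the collar is on the face. Then I twisted clockwise until the stop held against 2.6 N m.
- **Release:** I relaxed the load, opened the gripper and withdrew.

**Last checks after release:**
- **Spindle:** its yaw is −49.5° to −50.0° in two views. The stop should be at −49.9°, taking the 7.4° base yaw minus 1.0 rad.
- **Beater:** it stands upright on the spindle axis, with no visible gap under the collar.
- **Other things on the counter:** the top picture shows no movement of them between the start and the end.

**Checks that disagreed:**
- **Wedge position:** the coarse top view put the butt 93.5 mm from the bore axis instead of 97 mm. I trusted the hard stop.
- **Collar height:** the wrist view read the collar radius as 30.3 mm instead of 31 mm, which hinted at a 4 mm height error. The contact heights did not bear that out.
- **Blade in the grip:** the blade skewed about 5° in the pads when the spindle met its stop.

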